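# Flip the job marker to finished

### The job

The bangle (the plain ring in one of the three trays) is finished: push the flip marker on its stand all the way over its pivot, so that it lies flat towards the tray and shows the face with the round disc. Only push; pick nothing up. Leave the other two markers, the pieces in the trays and the things on the bench as they are.

Things in the scene. Friction and masses are not known exactly. Their poses are not given: they have to be found in the camera images.
- stand_bangle: fixed stand of the bangle job: wooden base board 250 x 110 x 12 mm with a flip marker near the robot and, beyond it, a tray 90 x 90 x 20 mm holding the bangle. Origin on the bench straight below the middle of the marker's pivot; x points from marker to tray, roughly away from the robot (tray centre +145 mm, board -50 to +200 mm), y along the pivot, z up. All three stands are alike but for the job
- marker_bangle_pivot (a point): middle of the marker's level pivot axle on the bangle's stand, 80 mm above the bench; axes as the stand. Two wooden cheeks carry it: each 64 mm long in x, 6 mm thick, centred at y = +-32 mm (58 mm clear between them), top 77 mm above the bench, with round hubs of 8 mm radius about the pivot
- marker_bangle (a joint): angle of the flip marker on the bangle's stand, rad. 0: paddle level on the robot's side (stand -x), face with a dark bar up; pi/2: straight up; pi: level on the tray side, face with a dark round disc up; stops at 0 and pi. Starts between 0 and 0.3. Stiff hinge, about 0.05 N m of friction: the paddle (about 60 g) stays at whatever angle it is left
- marker_bangle_edge (a point): middle of the free edge of the paddle on the bangle's stand, 76 mm from the pivot. The paddle is a wooden plate 66 mm long (10 to 76 mm from the pivot), 70 mm wide, 5 mm thick, its mid-plane through the pivot
- marker_bangle_tab (a point): end of the brass thumb tab of that marker, 44 mm from the pivot. The tab (20 mm wide, 6 mm thick, its middle plane through the pivot, at the middle of the paddle's width) is rigid with the paddle, at a right angle to it: at joint 0 it stands straight up, at pi/2 it points to the tray, at pi it hangs down between the cheeks
- stand_cup: the stand of the cup job, same build and axes as stand_bangle, fixed to the bench
- marker_cup (a joint): angle of the flip marker on the cup's stand, rad. 0: paddle level on the robot's side (stand -x), face with a dark bar up; pi/2: straight up; pi: level on the tray side, face with a dark round disc up; stops at 0 and pi. Starts between 0 and 0.3; to be left as it is
- marker_cup_edge (a point): middle of the free edge of the paddle on the cup's stand, 76 mm from the pivot
- stand_bell: the stand of the bell job, same build and axes as stand_bangle, fixed to the bench
- marker_bell (a joint): angle of the flip marker on the bell's stand, rad. 0: paddle level on the robot's side (stand -x), face with a dark bar up; pi/2: straight up; pi: level on the tray side, face with a dark round disc up; stops at 0 and pi. Starts between 2.84 and pi; to be left as it is
- marker_bell_edge (a point): middle of the free edge of the paddle on the bell's stand, 76 mm from the pivot
- bangle: steel bangle, a plain open ring lying flat, 68 mm outside, 54 mm inside, 14 mm tall, loose in the tray of its stand; origin at the centre of its underside
- cup: small open steel cup, 56 mm across, 60 mm tall, loose in the tray of its stand; origin at the centre of its underside
- bell: small steel table bell with a thin handle, 56 mm across at the foot, 72 mm tall, loose in the tray of its stand; origin at the centre of its underside
- mandrel: upright tapered steel ring mandrel on a round foot, 32 mm across, 87 mm tall, loose on the bench; origin on its underside; to be left alone
- wax: yellow block of wax, 50 x 26 x 20 mm, loose on the bench; origin on its underside; to be left alone
- jar: small glass jar with a black cap, 48 mm across, 60 mm tall, loose on the bench; origin on its underside; to be left alone
- screwdriver: screwdriver lying flat, 150 mm long, loose on the bench; origin on its underside; to be left alone
- brush: brush lying flat, 160 mm long, loose on the bench; origin on its underside; to be left alone
- dish_weight: brass cylinder weight, 40 mm across, 30 mm tall, loose on the bench; origin on its underside; to be left alone

How it is judged:
By the outcome, as a careful person would: the job done as asked, in the order asked, and still so for the second after the job is handed in, with the robot touching nothing.
It also fails if it takes over 45 s, if anything falls off the work surface, if the arm or the gripper's body presses on something with over 40 N, if the wrist force passes 120 N, or if a joint passes its speed limit or range.

### The arm

A 7-joint arm with a two-finger parallel gripper is mounted at the origin on the work surface. World frame = base frame: x ahead of the robot, y to its left, z up, the work surface at z = 0. Lengths are in m, angles in rad, forces in N, time in s.
With the tool pointing down it reaches from about 0.425 to 0.925 m from the base axis. Payload 6.8 kg.
Tool frame: the origin (TCP) lies at the very end of the fingers, on their centre line; the grasp point (between the pads) lies 19 mm behind it; z points along the fingers, x is the direction in which the jaws open and shut, and the axes are right-handed (so a half turn about z gives the same grasp; the last joint's range is limited). The gripper opens to 85 mm and grips with 20 to 120 N. Pads are 22 mm wide; open, the fingers measure 114 mm over their backs; the gripper's body (76 mm by 85 mm) begins 54 mm behind the grasp point. The pads swing forward as they close: fully open they stand 13 mm farther back than shut.
Start: joints at [-1.323, 0.477, 0.022, 1.555, -0.011, 1.109, -0.083], TCP at [0.235, 0.633, 0.231] pointing down, gripper open.
Joint ranges: [-2.96, 2.96], [-0.34, 2.1], [-1.41, 1.46], [0.24, 2.44], [-1.37, 4.51], [0.17, 1.92], [-2.96, 2.96]. Speed limits (rad/s): [2.39, 2.39, 3.14, 3.14, 3.14, 3.14, 3.14].

### API

Orientations are given as a rotation vector (axis times angle).
In Python, from bench import r, grab_frame gives the robot as it stands. The module is installed in compiled form; this text tells all that it offers.
- The arm moves only by the tool send_rows, never from a script. Its argument "series" is a list of rows, each a list of 2 entries, a list of its own where there are three numbers: the shift along the tool's x, y, z in m, then the turn, a rotation vector about the tool's x, y, z in units of 5 degrees (1.0 is 5 degrees). A call has 1 to 20 rows; each row shifts and turns the commanded pose from where the row before left it, along the tool's axes as they then stand; what a row does not reach is not made up. A row lasts 1/8 s, in which the tool goes at most 62.5 mm and 10.7 degrees, less where a joint would pass 70% of its speed; a pose out of reach is approached as far as the arm can. A call is refused whole if a number of a shift passes 0.0625 or a number of a turn 1, either way. A call with a gripper value outside its range is refused whole. "fingers" is the closure in counts, from 0 (fully open) to 255 (shut), set as the call begins (left out, the last holds). The fingers move at their own pace and stop on an object; "grip_force" is the grip in N (left out, the last holds). Time passes only in rows, so rows that do not move let the fingers close. It gives the time, the measured TCP pose, the force and the opening at its end, in the units of the state.
- r.get_obs(): the state, without advancing time (a new reading comes with each control period).
- grab_frame(name): name is "scene" or "top"; returns a dict with "frame" (400x640x3 uint8, red, green, blue), "fx", "fy", "cx", "cy" (pixels), "origin" and "rotation" of the camera in the world. Camera axes: x right, y down, z forward; pixel columns grow to the right and rows downward; lengths in m; the calibration is good to about 2 mm. A picture is of the moment at which its call begins. There is no depth.
- r.hand_in(): hands the job in, once; it reports no verdict.
The state is a dict: "clock": time; "joints": joint angles; "qvel": joint speeds; "tau": joint torques, N m; "tcp_pos": TCP position; "orientation": TCP orientation; "contact_force": force on the tool from outside, world axes, zero at the start; "moment": the same for the moment, N m; "grip_width": finger opening in m.
Only numpy, scipy, OpenCV 4.12 (cv2) and the standard library are available. Lean on these libraries where they do the work, as an engineer would, in place of code of your own. Each camera call takes 0.05 s, during which the arm holds its last target.

## Working session

There is one attempt and no reset: what is moved stays moved. The work goes in short steps, Python scripts to look and compute and a tool call to move; the robot and the scene stay as the last step left them, time stands still between calls to the robot, and variables do not carry over. Pictures are saved under pics/ and viewed, and the job is handed in when it is done.

Besides the shell and the picture viewer there is one more tool, called by a JSON object that holds its "op" and its "data", one argument or row to a line. send_rows: Moves the arm, as the interface text tells. Its arguments: {"type":"object","properties":{"series":{"type":"array"},"fingers":{"type":"number"},"grip_force":{"type":"number"}},"required":["series"]}

```bash
mkdir -p pics
python3 - <<'E'
from bench import r, grab_frame
import cv2,numpy as np
for n in("scene","top"):
    f=grab_frame(n); cv2.imwrite(f"pics/{n}0.png",f["frame"][:,:,::-1])
    print(n,{k:np.round(v,4).tolist() for k,v in f.items() if k!="frame"})
print(r.get_obs())
E
```

```text
scene {'fx': 486.6303, 'fy': 486.6303, 'cx': 325.1475, 'cy': 205.0964, 'origin': [1.3048, 0.7432, 0.7738], 'rotation': [-0.9565, -2.2859, 1.2785]}
top {'fx': 361.8235, 'fy': 361.8235, 'cx': 323.5937, 'cy': 194.0602, 'origin': [0.4773, 0.0048, 1.2884], 'rotation': [-2.1701, 2.1842, -0.1133]}
{'clock': 0.1, 'joints': array([-1.32308978,  0.47773103,  0.02239107,  1.55634558, -0.01148603,
        1.10930377, -0.08312413]), 'qvel': array([-2.75853573e-04, -2.35538007e-03,  1.15573647e-03, -2.79774525e-03,
        2.10676019e-04, -5.89767398e-05, -8.21926329e-04]), 'tau': array([ 4.08251683e-03, -5.97764289e+01,  1.61331754e+00, -2.81956297e+01,
        1.27373741e-02,  5.10539277e-03,  4.66857409e-05]), 'tcp_pos': array([0.23499106, 0.63220779, 0.23041773]), 'orientation': array([ 2.57865757e+00,  1.79259580e+00, -1.99000841e-03]), 'contact_force': array([0.50935308, 0.53206551, 1.17228867]), 'moment': array([0.02278614, 0.01806232, 0.01831537]), 'grip_width': 0.0852808038056259}
```

View pics/scene0.png

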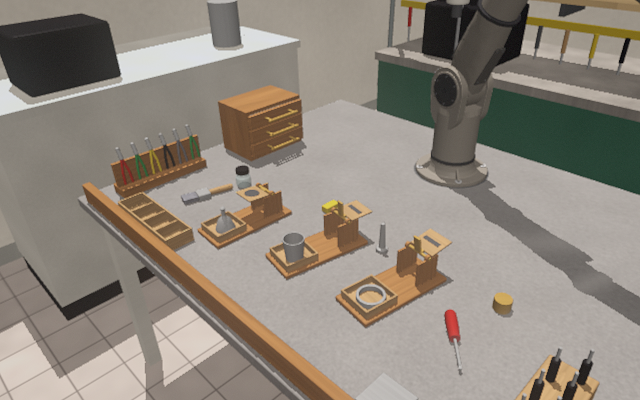

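View pics/top0.png

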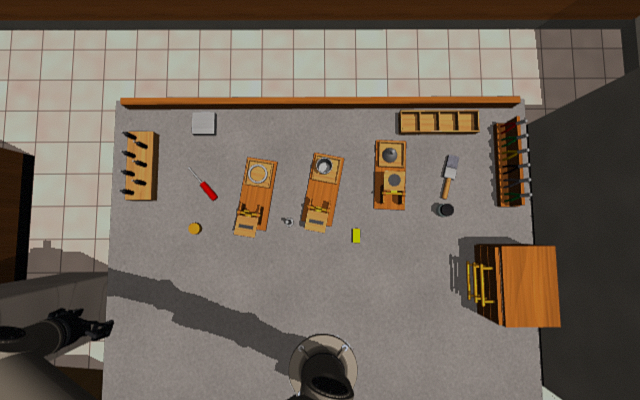

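The ring sits in the leftmost stand in the top view: tray at about (260,173), paddle at about (246,222). In the scene view it is the nearest stand, with its tray at (370,295) and paddle at (432,242). I'll zoom in to measure it.

Run:
```python
import cv2
a=cv2.imread("pics/top0.png")[145:245,180:340]; cv2.imwrite("pics/top0z.png",cv2.resize(a,None,fx=5,fy=5,interpolation=cv2.INTER_CUBIC))
a=cv2.imread("pics/scene0.png")[215:335,325:485]; cv2.imwrite("pics/scene0z.png",cv2.resize(a,None,fx=5,fy=5,interpolation=cv2.INTER_CUBIC))
```

```text
(no output)
```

View pics/top0z.png

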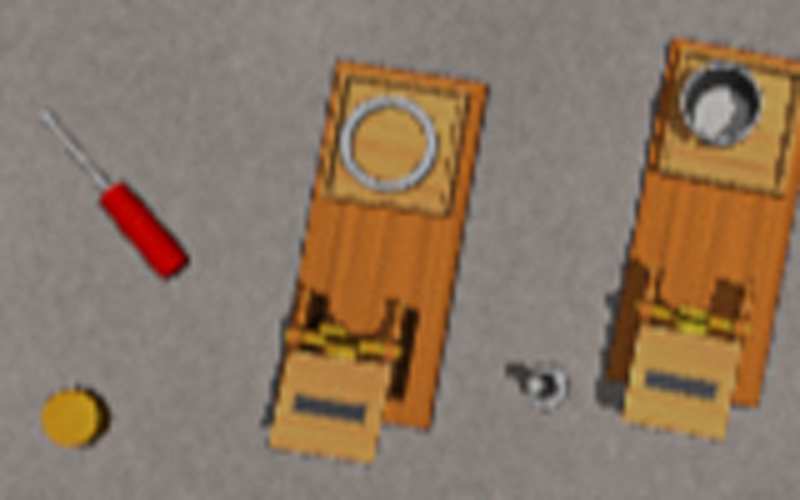

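View pics/scene0z.png

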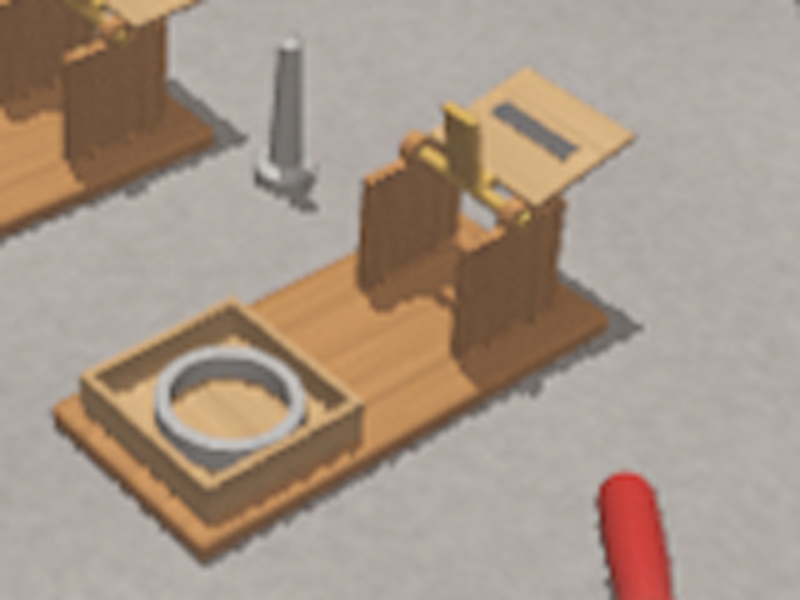

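```bash
cat > h.py <<'E'
import numpy as np
from scipy.spatial.transform import Rotation as R
C={'top':(361.8235,323.5937,194.0602,[0.4773,0.0048,1.2884],[-2.1701,2.1842,-0.1133]),
'scene':(486.6303,325.1475,205.0964,[1.3048,0.7432,0.7738],[-0.9565,-2.2859,1.2785])}
def ray(c,u,v):
    f,cx,cy,o,w=C[c]; d=R.from_rotvec(w).apply([(u-cx)/f,(v-cy)/f,1]); return np.array(o),d/np.linalg.norm(d)
def plane(c,u,v,z):
    o,d=ray(c,u,v); return o+d*(z-o[2])/d[2]
def tri(p,q):
    o1,d1=ray('top',*p);o2,d2=ray('scene',*q)
    s=np.linalg.lstsq(np.c_[d1,-d2],o2-o1,rcond=None)[0]
    a,b=o1+s[0]*d1,o2+s[1]*d2; return (a+b)/2,np.linalg.norm(a-b)
def proj(c,P):
    f,cx,cy,o,w=C[c]; p=R.from_rotvec(w).inv().apply(np.asarray(P)-o); return p[0]/p[2]*f+cx,p[1]/p[2]*f+cy
T=lambda u,v:(180+u/5-.4,145+v/5-.4)
S=lambda u,v:(325+u/5-.4,215+v/5-.4)
E
python3 - <<'E'
from h import *
np.set_printoptions(precision=4,suppress=True)
fl,fr,nr=[plane('top',*T(*p),.012) for p in((335,62),(488,84),(432,428))]
print('top board',fl,fr,nr,np.linalg.norm(fl-fr),np.linalg.norm(fr-nr))
sr,sl,sn=[plane('scene',*S(*p),.012) for p in((55,408),(205,553),(608,318))]
print('scene board FR FL NL',sr,sl,sn,np.linalg.norm(sr-sl),np.linalg.norm(sl-sn))
for n,a,b in(('hubL',(292,338),(515,210)),('hubR',(402,352),(412,145)),('edL',(268,446),(635,137)),('edR',(375,462),(528,68)),('tab',(325,325),(462,107))):
    print(n,*tri(T(*a),S(*b)))
for c,f,a,b in(('top',T,(292,338),(402,352)),('scene',S,(515,210),(412,145))):
    print(c,(plane(c,*f(*a),.08)+plane(c,*f(*b),.08))/2)
x=fr-nr;x/=np.linalg.norm(x);print('yaw top',np.arctan2(x[1],x[0]))
x=sl-sn;x/=np.linalg.norm(x);print('yaw scene',np.arctan2(x[1],x[0]))
E
```

```text
top board [0.7333 0.2667 0.012 ] [0.7168 0.1575 0.012 ] [0.4726 0.1954 0.012 ] 0.11049564328540824 0.24709814616313133
scene board FR FL NL [0.718  0.1617 0.012 ] [0.7376 0.2692 0.012 ] [0.4927 0.3067 0.012 ] 0.10927255777820771 0.24776363056505193
hubL [0.5339 0.2769 0.0838] 0.002907822157427698
hubR [0.5226 0.2071 0.0783] 0.0029400831689446708
edL [0.4619 0.2905 0.0932] 7.924471612524731e-06
edR [0.4503 0.2213 0.0932] 0.0023269053016876785
tab [0.5395 0.2463 0.1289] 0.0013740405723257996
top [0.5283 0.2423 0.08  ]
scene [0.5271 0.2414 0.08  ]
yaw top -0.15414586945420133
yaw scene -0.15183339546621683
```

Pivot is at (0.5277, 0.242) with yaw −0.153 rad and paddle angle about 0.18 rad. The board comes out at 247 × 110 mm and the free edge at 75 mm, which match the given sizes. I'll turn the tool to line up with the stand, close the fingers and move over the paddle at height.

{"op": "send_rows", "data": {
  "series": [
    [[0, 0, 0], [0, 0, -0.8]],
    [[0, 0, 0], [0, 0, -0.8]],
    [[0, 0, 0], [0, 0, -0.72]],
    [[-0.034, 0.032, 0], [0, 0, 0]],
    [[-0.034, 0.032, 0], [0, 0, 0]],
    [[-0.034, 0.032, 0], [0, 0, 0]],
    [[-0.034, 0.032, 0], [0, 0, 0]],
    [[-0.034, 0.032, 0], [0, 0, 0]],
    [[-0.034, 0.032, 0], [0, 0, 0]],
    [[-0.034, 0.032, 0], [0, 0, 0]],
    [[-0.034, 0.032, 0], [0, 0, 0]],
    [[-0.034, 0.032, 0], [0, 0, 0]],
    [[-0.034, 0.032, 0], [0, 0, 0]],
    [[0, 0, 0], [0, 0, 0]],
    [[0, 0, 0], [0, 0, 0]]
  ],
  "fingers": 255
}}

```text
clock: 1.98
tcp_pos: [0.4989, 0.2483, 0.231]
orientation: [-2.384, -2.044, 0.001]
contact_force: [0.1, 0.1, -0.3]
grip_width: -0.0
```

```bash
cat >> h.py <<'E'
P=np.array([.5277,.242,.08]); yaw=-.153
def st(p):
    d=np.asarray(p)-P; c,s=np.cos(yaw),np.sin(yaw); return np.round([c*d[0]+s*d[1],-s*d[0]+c*d[1],d[2]],4)
def rep():
    from bench import r
    o=r.get_obs(); M=R.from_rotvec(o['orientation']).as_matrix()
    print('t',round(o['clock'],2),'stand rel pivot',st(o['tcp_pos']),'F',np.round(o['contact_force'],1),'w',round(o['grip_width'],4))
    print('toolx ang',np.degrees(np.arctan2(M[1,0],M[0,0])).round(2),'want',np.degrees(yaw)+90,'z',M[:,2].round(3))
def shot(tag):
    from bench import grab_frame; import cv2
    a=grab_frame('scene')['frame'][:,:,::-1][160:320,330:530]; cv2.imwrite(f'pics/{tag}.png',cv2.resize(a,None,fx=4,fy=3.7,interpolation=cv2.INTER_CUBIC))
E
python3 -c "
from h import *
rep();shot('a1')"
```

```text
t 1.98 stand rel pivot [-0.0294  0.0018  0.151 ] F [ 0.1  0.1 -0.3] w -0.0
toolx ang 81.22 want 81.2337457344984 z [-0.001  0.    -1.   ]
```

View pics/a1.png

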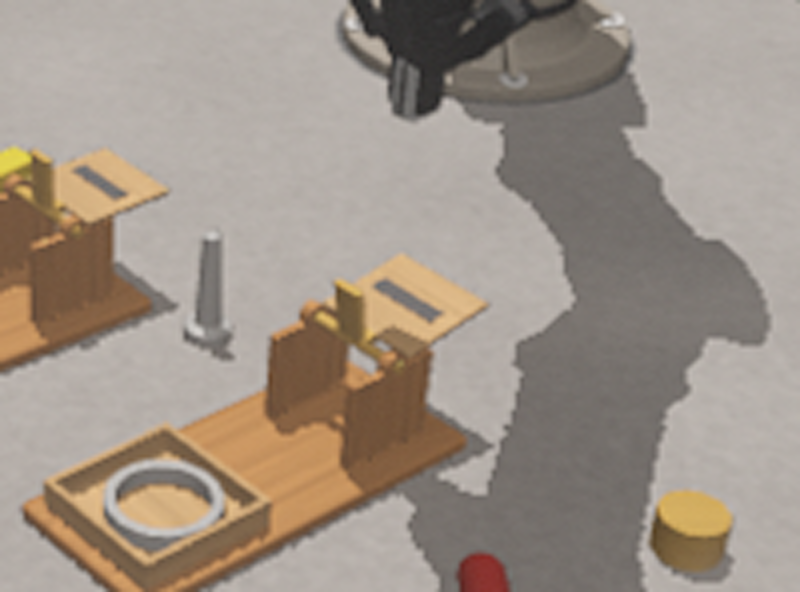

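The fingers hang above the paddle, shown at (420,110) in the zoomed picture, and the tab is clear at (350,310). I'll go down behind the tab and push it towards the tray along its arc.

{"op": "send_rows", "data": {
  "series": [
    [[0, 0, 0.04], [0, 0, 0]],
    [[-0.002, 0, 0.04], [0, 0, 0]],
    [[0, 0, 0.039], [0, 0, 0]],
    [[0, 0, 0], [0, 0, 0]],
    [[0, 0.01, 0], [0, 0, 0]],
    [[0, 0.01, 0], [0, 0, 0]],
    [[0, 0.006, 0.001], [0, 0, 0]],
    [[0, 0.005, 0.002], [0, 0, 0]],
    [[0, 0.005, 0.003], [0, 0, 0]],
    [[0, 0.004, 0.003], [0, 0, 0]],
    [[0, 0.003, 0.004], [0, 0, 0]],
    [[0, 0.002, 0.003], [0, 0, 0]],
    [[0, 0, 0], [0, 0, 0]]
  ]
}}

```text
clock: 3.65
tcp_pos: [0.5433, 0.2387, 0.0957]
orientation: [-2.385, -2.044, 0.002]
contact_force: [0.4, -0.3, 0.8]
grip_width: 0.0001
```

```bash
python3 -c "
from h import *
rep();shot('a2')"
```

```text
t 3.65 stand rel pivot [ 0.016  -0.0009  0.0157] F [ 0.4 -0.3  0.8] w 0.0001
toolx ang 81.2 want 81.2337457344984 z [-0.001 -0.001 -1.   ]
```

View pics/a2.png

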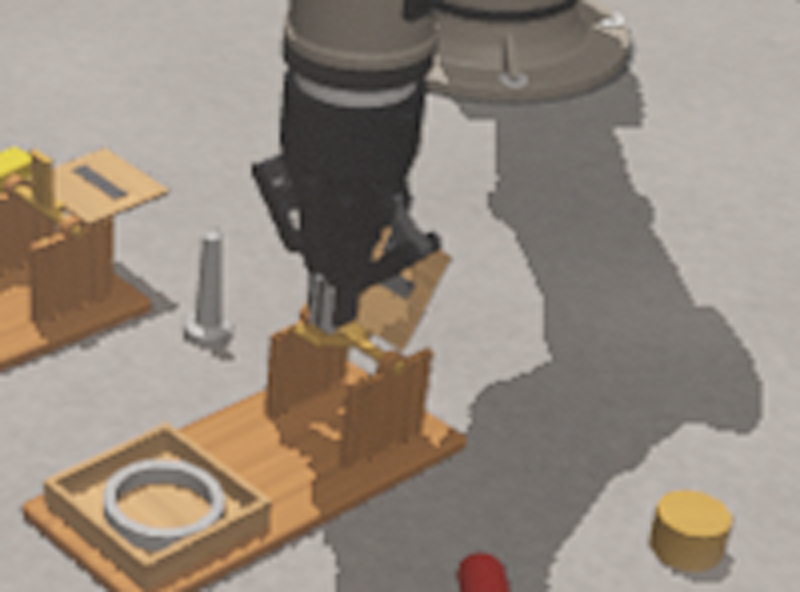

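The paddle now leans back at about 60–65°, with its edge at (450,255) in the zoomed picture. I'll raise the fingers, go back over the top and come down on the robot's side.

{"op": "send_rows", "data": {
  "series": [
    [[0, 0, -0.05], [0, 0, 0]],
    [[0, 0, -0.052], [0, 0, 0]],
    [[0, 0, 0], [0, 0, 0]],
    [[0, -0.043, 0], [0, 0, 0]],
    [[0, -0.043, 0], [0, 0, 0]],
    [[0, -0.006, 0], [0, 0, 0]],
    [[0, 0, 0.034], [0, 0, 0]],
    [[0, 0, 0.034], [0, 0, 0]],
    [[0, 0, 0], [0, 0, 0]]
  ]
}}

```text
clock: 4.82
tcp_pos: [0.4512, 0.2514, 0.1277]
orientation: [-2.385, -2.044, 0.01]
contact_force: [0.4, -0.1, -0.2]
grip_width: 0.0004
```

```bash
python3 -c "
from h import *
rep();shot('a3')"
```

```text
t 4.83 stand rel pivot [-0.0771 -0.0023  0.0477] F [ 0.4 -0.1 -0.2] w 0.0004
toolx ang 81.19 want 81.2337457344984 z [-0.005 -0.004 -1.   ]
```

View pics/a3.png

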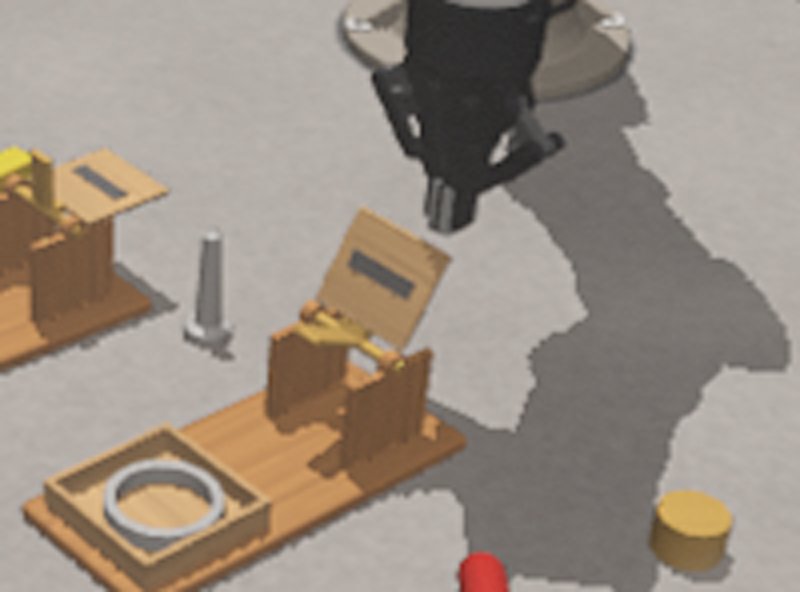

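The paddle held its angle and the fingers are now behind it. I'll push it past upright and follow the arc down to flat.

{"op": "send_rows", "data": {
  "series": [
    [[0.002, 0.02, -0.003], [0, 0, 0]],
    [[0, 0.015, -0.004], [0, 0, 0]],
    [[0, 0.015, 0], [0, 0, 0]],
    [[0, 0.013, 0], [0, 0, 0]],
    [[0, 0.01, 0.001], [0, 0, 0]],
    [[0, 0.009, 0.002], [0, 0, 0]],
    [[0, 0.009, 0.004], [0, 0, 0]],
    [[0, 0.008, 0.005], [0, 0, 0]],
    [[0, 0.007, 0.006], [0, 0, 0]],
    [[0, 0.006, 0.008], [0, 0, 0]],
    [[0, 0.004, 0.006], [0, 0, 0]],
    [[0, 0.002, 0.007], [0, 0, 0]],
    [[0, 0.001, 0.005], [0, 0, 0]],
    [[0, 0.001, 0.005], [0, 0, 0]],
    [[0, 0, 0.004], [0, 0, 0]],
    [[0, 0, 0], [0, 0, 0]]
  ]
}}

```text
clock: 6.88
tcp_pos: [0.5711, 0.2367, 0.0839]
orientation: [-2.385, -2.045, 0.001]
contact_force: [-0.2, 0.1, 0.5]
grip_width: 0.0
```

```bash
python3 -c "
from h import *
rep();shot('a4')"
```

```text
t 6.88 stand rel pivot [0.0438 0.0014 0.0039] F [-0.2  0.1  0.5] w 0.0
toolx ang 81.22 want 81.2337457344984 z [-0.001 -0.    -1.   ]
```

View pics/a4.png

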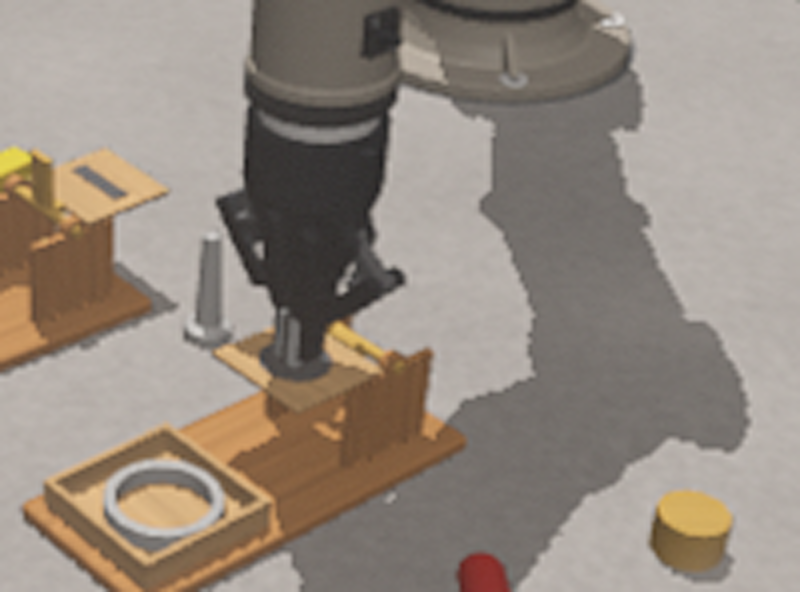

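It's nearly flat, with no force against the stop yet. I'll press down in small steps.

{"op": "send_rows", "data": {
  "series": [
    [[0, 0, 0.001], [0, 0, 0]],
    [[0, 0, 0.001], [0, 0, 0]],
    [[0, 0, 0], [0, 0, 0]]
  ]
}}

```text
clock: 7.3
tcp_pos: [0.5716, 0.2368, 0.0826]
orientation: [-2.385, -2.045, -0.0]
contact_force: [-0.9, -0.6, 3.6]
grip_width: 0.0002
```

{"op": "send_rows", "data": {
  "series": [
    [[0, 0, 0.001], [0, 0, 0]],
    [[0, 0, 0.001], [0, 0, 0]],
    [[0, 0, 0], [0, 0, 0]]
  ]
}}

```text
clock: 7.68
tcp_pos: [0.5716, 0.2369, 0.0823]
orientation: [-2.385, -2.044, -0.001]
contact_force: [-6.3, -1.7, 17.7]
grip_width: -0.0004
```

The force rose to 18 N while the height stayed at 82.3 mm. The flat paddle's top should be at 82.5 mm, so it is on its stop. I'll lift off and move back clear.

{"op": "send_rows", "data": {
  "series": [
    [[0, 0, -0.01], [0, 0, 0]],
    [[0, 0, -0.05], [0, 0, 0]],
    [[0, 0, -0.06], [0, 0, 0]],
    [[0, -0.05, -0.03], [0, 0, 0]],
    [[0, -0.05, 0], [0, 0, 0]],
    [[0, -0.05, 0], [0, 0, 0]],
    [[0, 0, 0], [0, 0, 0]],
    [[0, 0, 0], [0, 0, 0]]
  ]
}}

```text
clock: 8.68
tcp_pos: [0.424, 0.2596, 0.2307]
orientation: [2.385, 2.044, 0.002]
contact_force: [0.2, 0.7, 0.9]
grip_width: -0.0003
```

Run:
```python
from h import *
rep();shot('a5')
from bench import grab_frame
import cv2
a=grab_frame("top")["frame"][:,:,::-1]; cv2.imwrite("pics/top5.png",cv2.resize(a[130:250,180:480],None,fx=2.6,fy=2.6,interpolation=cv2.INTER_CUBIC))
a=grab_frame("scene")["frame"][:,:,::-1]; cv2.imwrite("pics/scene5.png",a)
cv2.imwrite("pics/scene5z.png",cv2.resize(a[215:335,325:485],None,fx=5,fy=5,interpolation=cv2.INTER_CUBIC))
```

```text
t 8.68 stand rel pivot [-0.1052  0.0016  0.1507] F [0.2 0.7 0.9] w -0.0003
toolx ang 81.21 want 81.2337457344984 z [ 0.001  0.    -1.   ]
```

View pics/scene5z.png

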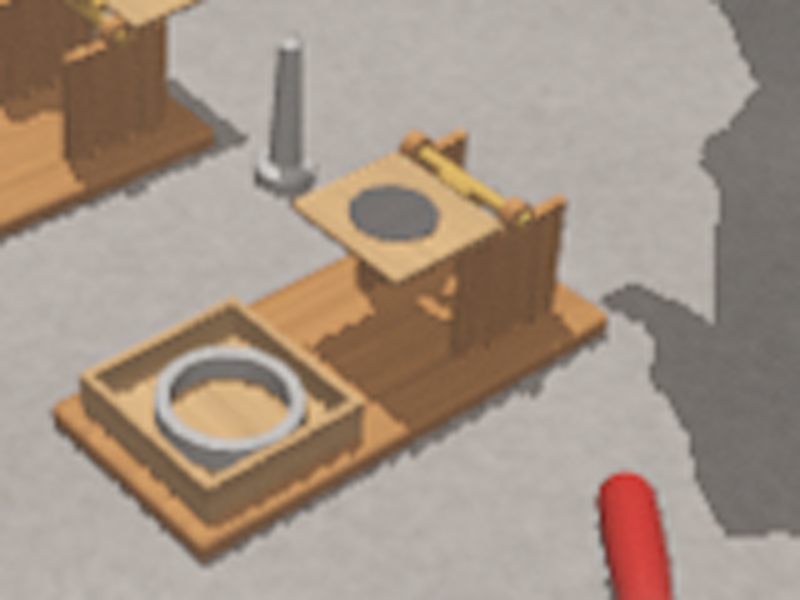

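View pics/scene5.png

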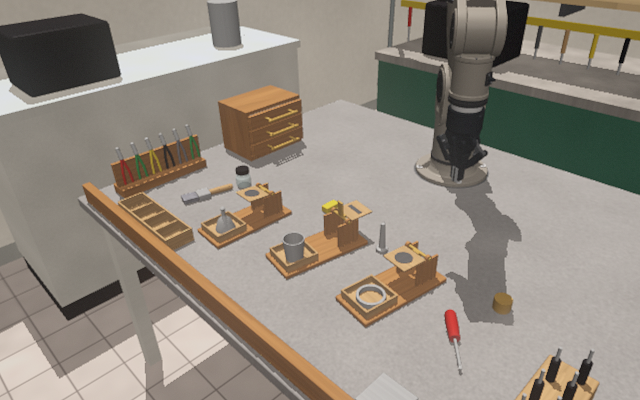

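View pics/top5.png

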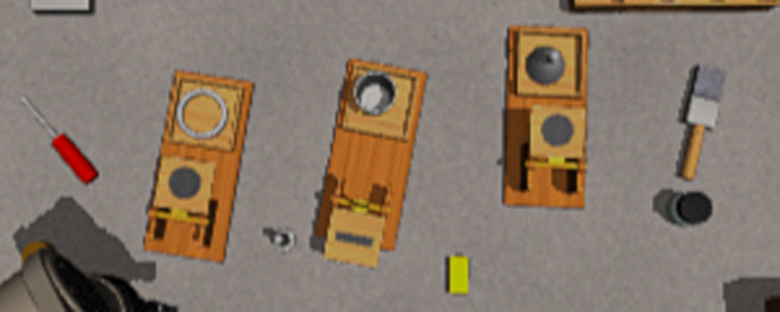

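The disc face is up at (403,258) in the scene view, on the tray side. The cup and bell markers and the loose things look unchanged. I'll check the level of the free edge, then hand in.

Run:
```python
from h import *
from bench import r
for p in((295,203),(400,280)): print(st(plane('scene',*S(*p),.0825)))
r.hand_in()
```

```text
[ 0.0764 -0.031   0.0025]
[0.0765 0.0377 0.0025]
the job is handed in; nothing more can be done
```

The bangle's flip marker now lies flat towards the tray with the round disc up, and I have handed the job in. With closed fingers I pushed its brass tab until the paddle stood at about 60°. I then went round behind the paddle and pushed it over the pivot onto its stop.

- **Stop reached:** the last press rose to about 18 N while the fingertips stayed at 82.3 mm; a level paddle's top should be at 82.5 mm.
- **Level edge:** afterwards the free edge measured 76.4 and 76.5 mm from the pivot at the two corners, against the given 76 mm. That measurement assumes the level height.
- **Everything else:** by eye in the last pictures, the other two markers, the pieces in the trays and the bench items look unmoved. The brass weight is partly hidden by the arm in the top view but is in place in the scene view.
- **Arm:** it was clear of everything at hand-in, at about 9 s on the clock. No check failed or disagreed.

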